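# Set the laser mirror adjuster and lock it with its jam nut

## Robot

A 6-joint arm with a two-finger parallel gripper is mounted at the origin on the work surface. World frame = base frame: x ahead of the robot, y to its left, z up, the work surface at z = 0. Lengths are in mm, angles in rad, forces in N, time in s.
With the tool pointing down it reaches from about 300 to 750 mm from the base axis. Payload 8.5 kg.
Tool frame: the origin (TCP) lies at the very end of the fingers, on their centre line; the grasp point (between the pads) lies 19 mm behind it (r.tcp_to_grasp is the distance from the TCP to the grasp point, in mm); z points along the fingers, x is the direction in which the jaws open and shut, and the axes are right-handed (so a half turn about z gives the same grasp; the last joint's range is limited). The gripper opens to 85 mm and grips with 20 to 120 N. Pads are 22 mm wide; open, the fingers measure 114 mm over their backs; the gripper's body (76 mm by 85 mm) begins 54 mm behind the grasp point. The pads swing forward as they close: fully open they stand 13 mm farther back than shut.
Start: joints at [-1.331, 0.381, 1.297, -0, 1.464, -0.215], TCP at [241.597, -494.076, 196.922] pointing down, gripper open.
Joint ranges: [-3.11, 3.11], [-0.89, 2.33], [0.22, 2.48], [-1.42, 4.56], [0.17, 2.85], [-2.88, 2.88]. Speed limits (rad/s): [2.39, 2.39, 3.14, 3.14, 3.14, 3.14].

## Interface

Orientations are given as a unit quaternion [x, y, z, w].
In Python, from bench import r, optics gives the robot as it stands.
- The arm moves only by the shell command python3 -m inch 'ROWS' [FORCE]. ROWS is JSON, a list of rows, each an object with "twist": the turn, a rotation vector about the tool's x, y, z in rad, a list of three; "offset": the shift along the tool's x, y, z in mm, a list of three; "hand": the opening, from -1 (shut) to 1 (fully open). A call has 1 to 12 rows; each row is the pose to reach, as a shift and turn from the pose commanded when the call began, along the tool's axes at that moment; what a row does not reach only later rows make up. A row lasts 1/12 s, in which the tool goes at most 41.7 mm and 7.16 degrees, less where a joint would pass 70% of its speed; a pose out of reach is approached as far as the arm can. A call with a gripper value outside its range is refused whole. The fingers move at their own pace and stop on an object; FORCE is the grip in N (left out, the last holds). Time passes only in rows, so rows that repeat a pose let the fingers close. It gives the time, the measured TCP pose, the force and the opening at its end, in the units of the state.
- r.state(): the state, without advancing time (a new reading comes with each control period).
- optics.capture(name): name is "scene" or "top"; returns (picture, depth): 384x512x3 uint8, red, green, blue; 384x512 float32, mm along the optical axis (not along the pixel's ray), 0 where there is no reading.
- optics.camera_model(name): a dict with "mtx" (3x3 intrinsics, pixels), "world_to_cam" (4x4, takes a point from world to camera coordinates). Camera axes: x right, y down, z forward; pixel columns grow to the right and rows downward; lengths in mm; the calibration is good to about 2 mm. A picture is of the moment at which its call begins. camera_model takes no time and is no camera call.
- r.finish_job(): hands the job in, once; it reports no verdict.
The state is a dict: "clock": time; "qpos": joint angles; "joint_vel": joint speeds; "joint_efforts": joint torques, N m; "tool_pos": TCP position; "tcp_rot": TCP orientation; "force": force on the tool from outside, world axes, zero at the start; "moment": the same for the moment, N m; "gripper_width": finger opening in mm.
Only numpy, scipy, OpenCV 4.12 (cv2) and the standard library are available. Lean on these libraries where they do the work, as an engineer would, in place of code of your own. Each camera call takes 0.05 s, during which the arm holds its last target. There are 200 camera calls.

## Task

On the laser mirror adjuster, push the red-posted pointer arm round until its pointer tip lies on the green mark, then lock that setting: run the two-spoked jam nut down its thread (clockwise seen from above) until it meets the housing, and push it firmly tight, so that it stays tight with the pointer still on the mark when you let go. Leave the bottle, the blue slide box and the lens case where they stand.

Things in the scene. Friction and masses are not known exactly. Their poses are not given: they have to be found in the camera images.
- adjuster: Fixed to the bench: black plate 200 x 235 x 8 mm with a white-ticked dial, an aluminium housing 54 mm across and 59 mm tall, and a steel threaded spindle 17 mm across standing up to 100 mm above the bench. Origin on the spindle's axis at bench height, z up, y towards the middle of the dial; the plate spans y = -65 to +170, x = +-100 mm.
- pointer (a joint): Angle of the pointer arm about the spindle, rad: 0 along the adjuster's y axis, growing counterclockwise seen from above; stops at -0.8 and 0.8. It starts clockwise of the green mark. Even friction (about 2.5 N at the post): it stays where it is left. The arm is a flat steel bar 16 mm wide, 32 to 42 mm above the bench, carrying the red post.
- red_post (a point): Centre of the top of the red round upright post on the pointer arm: 18 mm across, from 42 to 82 mm above the bench, 110 mm from the spindle's axis.
- pointer_tip (a point): Tip of the red pointer under the arm's outer end, 11 mm above the bench, 135 mm from the spindle's axis, beyond the post on the same radius.
- mark_spot (a point): The point on the green mark where the pointer tip belongs, 135 mm from the spindle's axis. The mark is painted flush on the dial, 16 mm wide and 28 mm long radially, and does not move.
- nut (a joint): How far the jam nut has been run down its thread, rad, growing clockwise seen from above, 6 mm a turn; starts anywhere from 2 to 5. At 9.42 its washer meets the housing and this value stops. Running it down takes about 2 N at 50 mm from the axis; it stays where it is left.
- nip (a joint): How far the nut and its spokes have been turned on clockwise against the spring washer after meeting the housing, rad: 0 until then, stop at 0.4. It is tight from 0.15 on, which takes about 10 N at 50 mm from the axis. It stays where it is left, except that from beyond 0.25 it springs back to about 0.25 when let go.
- spoke_a (a point): Centre of the black ball, 16 mm across, at the end of one spoke, 64 mm from the spindle's axis. The jam nut is a brass hexagon 38 mm wide, 16 mm tall, with two opposite straight steel spokes 9 mm thick, their middle 77 mm above the bench at the nut's value 0 and 68 mm at 9.42. Turn it by pushing a spoke round.
- spoke_b (a point): Centre of the same kind of black ball at the end of the opposite spoke.
- oil_bottle: Bystander, loose: small amber bottle 38 mm across, 75 mm tall; origin at the centre of its underside.
- slide_box: Bystander, loose: blue flat slide box 100 x 80 x 36 mm; origin at the centre of its underside.
- lens_case: Bystander, loose: black upright lens case with a steel cap, 41 mm across, 59 mm tall; origin at the centre of its underside.

How it is judged:
By the outcome, as a careful person would: the job done as asked, in the order asked, and still so for the second after the job is handed in, with the robot touching nothing.
It also fails if it takes over 67 s, if anything falls off the work surface, if the arm or the gripper's body presses on something with over 40 N, if the wrist force passes 120 N, or if a joint passes its speed limit or range.

## Working session

There is one attempt and no reset: what is moved stays moved. The work goes in short steps, Python scripts to look and compute and a shell command to move; the robot and the scene stay as the last step left them, time stands still between calls to the robot, and variables do not carry over. Pictures are saved under pics/ and viewed, about 8 in all and at most 12, crops included, and the job is handed in when it is done.

```bash
mkdir -p pics; ls
python3 - <<'E'
from bench import r, optics
import cv2, numpy as np
for n in ("top","scene"):
    p,d=optics.capture(n); np.savez(f"/tmp/{n}.npz",p=p,d=d)
    m=optics.camera_model(n); print(n,np.round(m["mtx"],1).tolist(),np.round(m["world_to_cam"],3).tolist())
    cv2.imwrite(f"pics/{n}0.png",cv2.resize(p[:,:,::-1],(768,576),interpolation=cv2.INTER_CUBIC))
print(r.state())
E
```

```text
pics
top [[431.9, 0.0, 237.4], [0.0, 431.9, 197.3], [0.0, 0.0, 1.0]] [[0.015, -1.0, -0.026, 22.11], [-0.995, -0.012, -0.096, 579.398], [0.095, 0.028, -0.995, 1032.649], [0.0, 0.0, 0.0, 1.0]]
scene [[402.2, 0.0, 243.9], [0.0, 402.2, 185.5], [0.0, 0.0, 1.0]] [[0.414, 0.91, -0.004, -245.95], [0.689, -0.316, -0.653, -320.199], [-0.595, 0.267, -0.758, 1411.839], [0.0, 0.0, 0.0, 1.0]]
{'clock': 0.1, 'qpos': array([-1.33130254e+00,  3.81160098e-01,  1.29813646e+00,  4.28202238e-05,
        1.46364217e+00, -2.15285043e-01]), 'joint_vel': array([-0.00228977, -0.00085366, -0.00297931,  0.00120104,  0.00128935,
        0.00059894]), 'joint_efforts': array([ 4.99466958e-03, -4.49214864e+01, -2.31660390e+01, -1.12103692e-04,
        3.53246665e-03,  2.02755257e-05]), 'tool_pos': array([ 241.53841065, -493.78860609,  196.37302039]), 'tcp_rot': array([ 8.48309744e-01, -5.29499881e-01, -4.66769797e-04, -4.85349257e-04]), 'force': array([-0.56725543,  0.57895489,  0.15793433]), 'moment': array([-0.04644723, -0.02325297,  0.04480978]), 'gripper_width': 85.16938806004744}
```

View pics/top0.png

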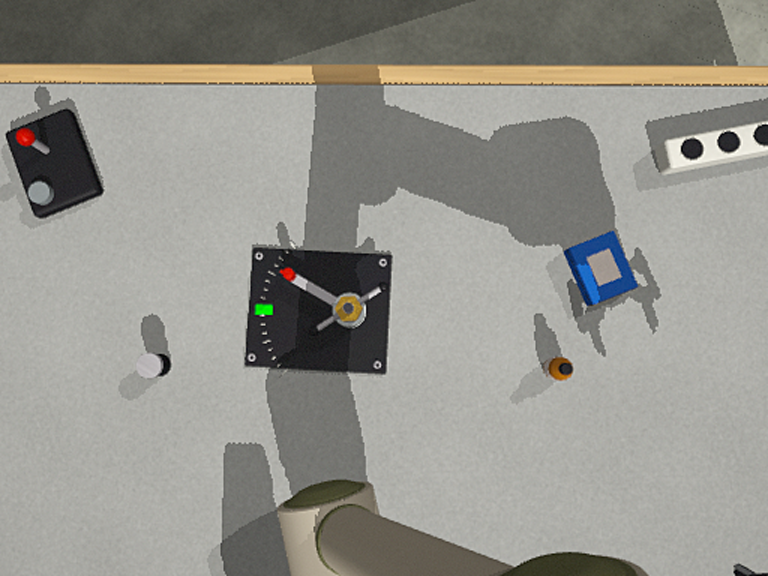

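View pics/scene0.png

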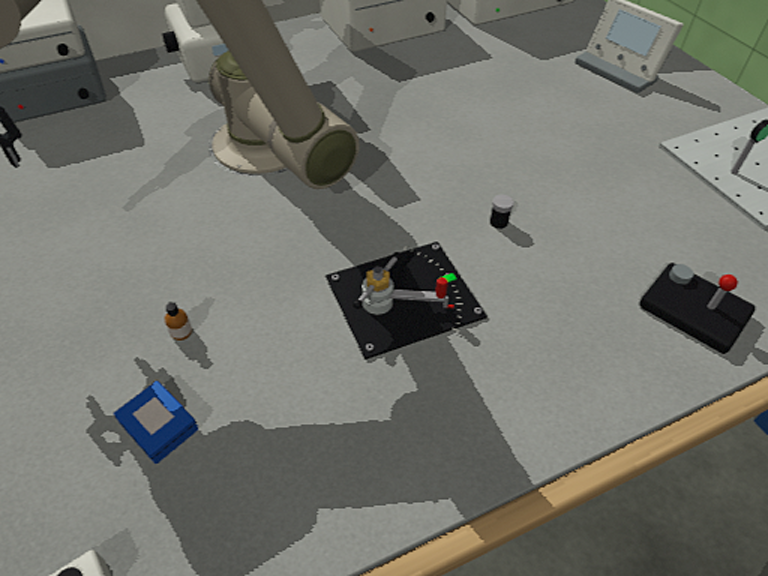

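The top view shows the spindle at about (348,308), the green mark at (263,310), the red post at (289,273) and the spokes running from (320,328) to (383,288), all in 768-px scale. The dial faces image left, which is world +y. Next I'll measure these.

```bash
cat > h.py <<'E'
import numpy as np, cv2
from bench import r, optics
def ray(n,uv,z):
    m=optics.camera_model(n); W=np.array(m["world_to_cam"]); K=np.array(m["mtx"])
    d=W[:3,:3].T@np.linalg.solve(K,[uv[0],uv[1],1]); c=-W[:3,:3].T@W[:3,3]
    return (c+d*(z-c[2])/d[2])
def proj(n,X):
    m=optics.camera_model(n); W=np.array(m["world_to_cam"]); q=np.array(m["mtx"])@(W[:3,:3]@np.array(X)+W[:3,3]); return q[:2]/q[2]
def cloud(n,d):
    m=optics.camera_model(n); W=np.array(m["world_to_cam"]); K=np.array(m["mtx"])
    v,u=np.mgrid[:384,:512]; P=np.stack([(u-K[0,2])/K[0,0]*d,(v-K[1,2])/K[1,1]*d,d],-1)
    return (P-W[:3,3])@W[:3,:3]
E
python3 - <<'E'
from h import *
f=np.load("/tmp/top.npz");p=f["p"].astype(int);d=f["d"]
R,G,B=p[...,0],p[...,1],p[...,2]
C=cloud("top",d)
v,u=np.mgrid[:384,:512]
near=(u>150)&(u<280)&(v>150)&(v<260)
def cen(m): return [u[m].mean(),v[m].mean()],m.sum()
g=near&(G>150)&(R<100); a,n=cen(g); M=ray("top",a,8); print("green",a,n,M,cv2.minAreaRect(np.c_[u[g],v[g]].astype(np.float32)))
red=near&(R>150)&(G<70); print("red",cen(red), np.percentile(C[red],[5,50,95],axis=0).round(0).tolist())
top=red&(C[...,2]>74)
if top.any(): a,n=cen(top);print("posttop",a,n,ray("top",a,82))
# plate
pl=near&(p.max(-1)<70)|near&(d>0)&(C[...,2]>5)&(C[...,2]<120)
pl=cv2.morphologyEx(pl.astype(np.uint8),cv2.MORPH_OPEN,np.ones((9,9)))
c=max(cv2.findContours(pl,0,2)[0],key=cv2.contourArea)
box=cv2.boxPoints(cv2.minAreaRect(c)); W=np.array([ray("top",b,8) for b in box]);print(W.round(1).tolist(),np.linalg.norm(W-np.roll(W,1,0),axis=1),W.mean(0))
sp=near&(C[...,2]>93)&(C[...,2]<115)&(d>0); print("spindle",cen(sp),C[sp].mean(0))
hi=near&(C[...,2]>60)&(C[...,2]<90)&(d>0)&~red
pts=C[hi]; print("high",len(pts));
s=C[sp].mean(0); q=pts[:,:2]-s[:2]; rr=np.hypot(*q.T); k=rr>35
for sg in (1,-1):
  kk=k&(sg*q[:,1]>0); print(sg,kk.sum(),pts[kk].mean(0).round(1),np.degrees(np.arctan2(*q[kk].mean(0)[::-1])),rr[kk].max())
E
```

```text
green [np.float64(175.50617283950618), np.float64(206.03703703703704)] 81 [557.1242918  185.37294511   8.        ] ((175.5, 206.0), (6.0, 11.0), 90.0)
red ([np.float64(191.76363636363635), np.float64(182.45454545454547)], np.int64(55)) [[601.0, 129.0, 16.0], [608.0, 136.0, 82.0], [620.0, 155.0, 86.0]]
posttop [np.float64(191.79545454545453), np.float64(182.11363636363637)] 44 [608.39283004 135.92935116  82.        ]
[[461.5, 214.4, 8.0], [662.5, 210.1, 8.0], [652.3, -28.3, 8.0], [452.9, -19.9, 8.0]] [234.4558646  200.9746355  238.6090256  199.56883785] [557.30978633  94.08725849   8.        ]
spindle ([np.float64(231.8095238095238), np.float64(204.92857142857142)], np.int64(42)) [554.51853593  40.4426883  100.28055543]
high 462
1 80 [530.9  89.7  77.5] 115.59088422896107 109.85269036168118
-1 71 [584.9  -5.3  78.7] -56.424925524837654 70.68657311903154
```

```bash
cat >> h.py <<'E'
from scipy.spatial.transform import Rotation as Ro
def rel(target,yaw=0.):
    "tool-frame offset/twist from present pose to world target, tool down, x axis at yaw"
    s=r.state(); A=Ro.from_quat(s["tcp_rot"]); T=Ro.from_euler("z",yaw)*Ro.from_euler("x",np.pi)
    return (A.inv().apply(np.array(target)-s["tool_pos"])).round(1).tolist(), (A.inv()*T).as_rotvec().round(3).tolist()
E
cat > mv.sh <<'E'
python3 -c "
import sys;from h import *
a=list(map(float,sys.argv[1:]));print(rel(a[:3],a[3]))" "$@"
E
python3 -m inch '[{"twist":[0,0,-0.1],"offset":[-20,-30,0],"hand":0.2},{"twist":[0,0,-0.2],"offset":[-40,-60,0],"hand":0.2},{"twist":[0,0,-0.3],"offset":[-60,-90,0],"hand":0.2},{"twist":[0,0,-0.4],"offset":[-80,-120,0],"hand":0.2},{"twist":[0,0,-0.5],"offset":[-100,-150,0],"hand":0.2},{"twist":[0,0,-0.6],"offset":[-120,-180,0],"hand":0.2},{"twist":[0,0,-0.7],"offset":[-140,-210,0],"hand":0.2},{"twist":[0,0,-0.8],"offset":[-160,-240,0],"hand":0.2},{"twist":[0,0,-0.9],"offset":[-180,-270,0],"hand":0.2},{"twist":[0,0,-1.0],"offset":[-200,-300,0],"hand":0.2},{"twist":[0,0,-1.1],"offset":[-220,-330,0],"hand":0.2},{"twist":[0,0,-1.115],"offset":[-220,-330,0],"hand":0.2}]'; bash mv.sh 608.4 135.9 150 0
```

```text
clock: 1.1
tool_pos: [443.1, -146.7, 196.8]
tcp_rot: [1.0, 0.005, 0.0, -0.001]
force: [-0.7, -0.5, -0.2]
gripper_width: 51.1
([168.0, -281.0, 47.3], [-0.002, -0.0, 0.01])
```

```bash
python3 -m inch '[{"twist":[0,0,0],"offset":[15,-30,0],"hand":0.2},{"twist":[0,0,0],"offset":[35,-60,0],"hand":0.2},{"twist":[0,0,0],"offset":[55,-95,5],"hand":0.2},{"twist":[0,0,0],"offset":[75,-125,10],"hand":0.2},{"twist":[0,0,0],"offset":[95,-160,15],"hand":0.2},{"twist":[0,0,0],"offset":[115,-190,25],"hand":0.2},{"twist":[0,0,0.01],"offset":[130,-220,30],"hand":0.2},{"twist":[0,0,0.01],"offset":[150,-250,40],"hand":0.2},{"twist":[0,0,0.01],"offset":[168,-281,47],"hand":0.2},{"twist":[0,0,0.01],"offset":[168,-281,47],"hand":0.2},{"twist":[0,0,0.01],"offset":[168,-281,47],"hand":0.2}]'
python3 - <<'E'
from h import *
p,d=optics.capture("scene")
cv2.imwrite("pics/s1.png",cv2.resize(p[140:260,190:350,::-1],(800,600),interpolation=cv2.INTER_CUBIC))
print(rel([608.4,135.9,55]))
E
```

```text
clock: 2.02
tool_pos: [609.6, 130.5, 148.5]
tcp_rot: [1.0, -0.004, -0.001, 0.0]
force: [-0.9, 0.4, 0.2]
gripper_width: 51.4
([-1.0, -6.6, 94.3], [0.0, 0.001, -0.01])
```

View pics/s1.png

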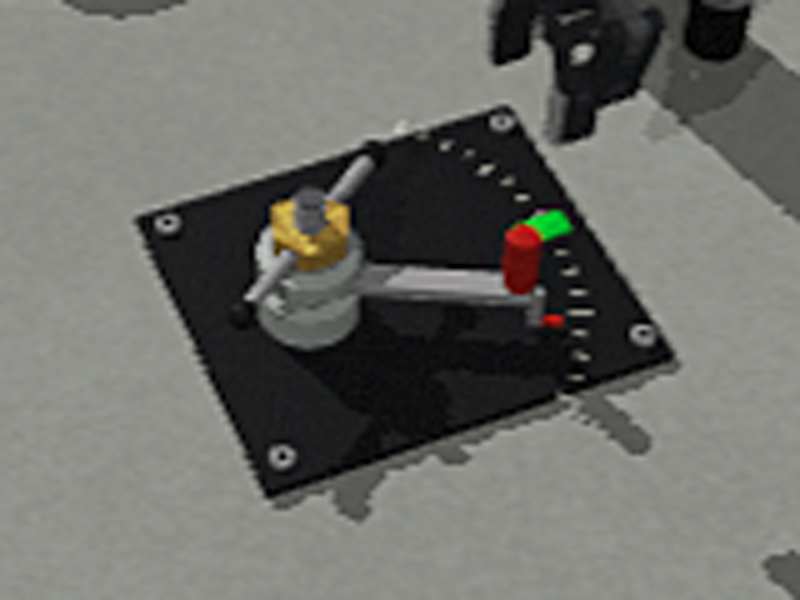

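The crop shows the post top at about (522,240), the green mark at (548,224), and the finger tips at about (505,60) and (572,135). I'll check the projection before going down.

Run:
```python
from h import *
c=lambda X:((proj("scene",X)-[190,140])*5).round()
s=r.state()["tool_pos"];print(s)
for X in ([608.4,135.9,82],s,s+[25,0,13],s+[-25,0,13],[555,41,100],[557.1,176,8]): print(c(X))
print(rel([608.4,135.9,56]))
```

```text
[609.44417863 129.35679911 149.2575414 ]
[523. 232.]
[525. 147.]
[554. 164.]
[503.  95.]
[310. 196.]
[529. 232.]
([-1.0, -6.6, 93.3], [0.0, 0.001, -0.01])
```

Run:
```python
from h import *
p,d=optics.capture("scene"); C=cloud("scene",d)
m=(abs(C[...,0]-609)<70)&(abs(C[...,1]-135)<50)&(C[...,2]>100)&(C[...,2]<185)&(d>0)
Q=C[m]; print(len(Q))
for lo in range(140,185,5):
    k=(Q[:,2]>=lo)&(Q[:,2]<lo+5)
    for sx in (1,-1):
        kk=k&(sx*(Q[:,0]-609)>0)
        if kk.any(): print(lo,sx,kk.sum(),Q[kk].min(0).round(),Q[kk].max(0).round())
```

```text
0
```

Run:
```python
from h import *
p,d=optics.capture("scene"); C=cloud("scene",d)
# tips at crop (570,135)->raw, etc.
for cx,cy in ((572,120),(572,133),(515,50),(640,70),(522,240),(310,196),(580,80)):
    u,v=int(190+cx/5),int(140+cy/5); print((cx,cy),d[v,u],C[v,u].round(),p[v,u])
s=r.state();print(s["tool_pos"],s["qpos"].round(3))
cv2.imwrite("pics/s2.png",cv2.resize(p[:300,150:450,::-1],(600,600)))
```

```text
(572, 120) 899.7705 [650. 123. 209.] [23 23 23]
(572, 133) 908.8974 [648. 126. 199.] [17 17 19]
(515, 50) 955.946 [584. 134. 190.] [3 4 6]
(640, 70) 1211.3451 [469. 302.   3.] [76 78 73]
(522, 240) 1023.30054 [611. 133.  80.] [181  31  26]
(310, 196) 1020.7936 [552.  42.  97.] [84 81 85]
(580, 80) 857.38885 [664. 115. 251.] [22 22 25]
[609.46226827 128.3819967  150.16828385] [ 0.018  0.543  1.159 -0.     1.44   0.03 ]
```

View pics/s2.png

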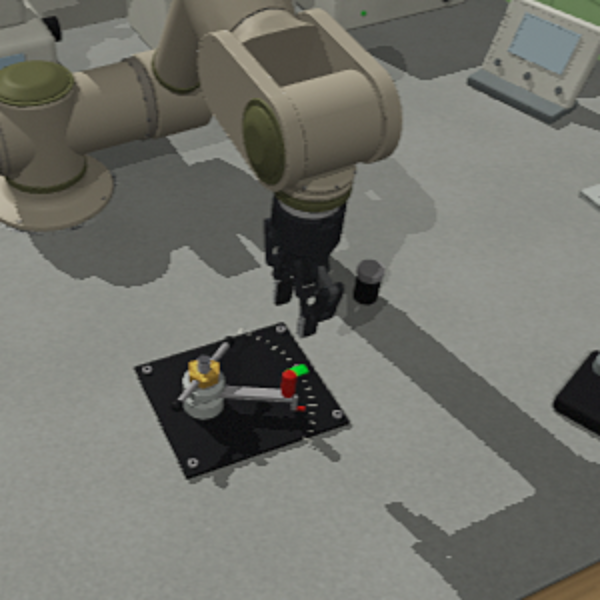

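Run:
```python
from h import *
for i in range(3):
    p,d=optics.capture("top"); s=r.state(); print(s["clock"],s["tool_pos"].round(1),s["qpos"].round(4),s["joint_vel"].round(4),s["force"].round(1))
p,d=optics.capture("scene"); C=cloud("scene",d)
m=(C[...,2]>120)&(C[...,2]<260)&(abs(C[...,0]-610)<90)&(abs(C[...,1]-130)<80)&(d>0); v,u=np.nonzero(m); Q=C[m]
for lo in range(120,260,10):
    k=(Q[:,2]>=lo)&(Q[:,2]<lo+10)
    if k.any(): print(lo,k.sum(),Q[k].min(0).round(),Q[k].max(0).round(), u[k].min(),u[k].max(),v[k].min(),v[k].max())
```

```text
2.2167 [609.5 128.2 150.4] [ 1.7700e-02  5.4230e-01  1.1593e+00 -2.0000e-04  1.4397e+00  3.0100e-02] [-0.0031 -0.0032 -0.0034  0.0014 -0.0007  0.0013] [-0.2  0.3 -1.2]
2.2667 [609.6 128.2 150.5] [ 1.7600e-02  5.4220e-01  1.1592e+00 -1.0000e-04  1.4397e+00  3.0200e-02] [ 0.0017 -0.001  -0.0031 -0.0001 -0.0004  0.0019] [-0.2 -0.8 -0.2]
2.3167 [609.6 128.4 150.5] [ 0.0178  0.5422  1.1591 -0.      1.4396  0.0302] [ 0.0033  0.0024 -0.0021  0.0006 -0.0001  0.0014] [-0.9 -1.  -0.6]
180 9 [583. 118. 187.] [642. 136. 190.] 288 301 150 168
190 40 [578. 116. 191.] [648. 139. 200.] 286 306 147 167
200 68 [571. 114. 200.] [650. 139. 210.] 286 307 143 167
210 52 [582. 116. 210.] [651. 137. 220.] 287 308 141 163
220 44 [575. 115. 220.] [650. 138. 230.] 286 303 138 160
230 71 [554. 113. 230.] [668. 136. 240.] 282 315 129 161
240 92 [552. 112. 240.] [670. 138. 250.] 282 316 126 160
250 116 [551. 109. 250.] [671. 139. 260.] 282 318 122 157
```

```bash
cat > tip.py <<'E'
from h import *
p,d=optics.capture("scene"); C=cloud("scene",d); s=r.state(); t=s["tool_pos"]; print(t.round(1),s["gripper_width"].round(1))
m=(C[...,2]>t[2]-30)&(C[...,2]<t[2]+190)&(abs(C[...,0]-t[0])<90)&(abs(C[...,1]-t[1])<80)&(d>0); v,u=np.nonzero(m); Q=C[m]
for lo in range(-30,190,10):
    k=(Q[:,2]-t[2]>=lo)&(Q[:,2]-t[2]<lo+10)
    if k.any(): print(lo,k.sum(),(Q[k].min(0)-t).round(),(Q[k].max(0)-t).round())
E
python3 -m inch '[{"twist":[0,0,0],"offset":[0,0,0],"hand":-1},{"twist":[0,0,0],"offset":[0,0,0],"hand":-1},{"twist":[0,0,0],"offset":[0,0,0],"hand":-1},{"twist":[0,0,0],"offset":[0,0,0],"hand":-1},{"twist":[0,0,0],"offset":[0,0,0],"hand":-1},{"twist":[0,0,0],"offset":[0,0,0],"hand":-1},{"twist":[0,0,0],"offset":[0,0,0],"hand":-1}]' 30; python3 tip.py
```

```text
clock: 2.95
tool_pos: [609.7, 129.4, 149.9]
tcp_rot: [1.0, -0.005, -0.0, 0.0]
force: [0.3, -0.1, -0.3]
gripper_width: 0.1Traceback (most recent call last):
  File "tip.py", line 2, in <module>
    p,d=optics.capture("scene"); C=cloud("scene",d); s=r.state(); t=s["tool_pos"]; print(t.round(1),s["gripper_width"].round(1))
                                                                                                    ^^^^^^^^^^^^^^^^^^^^^^^^
AttributeError: 'float' object has no attribute 'round'
```

```bash
sed -i 's/s\["gripper_width"\].round(1)/s["gripper_width"]/' tip.py; python3 tip.py
```

```text
[609.7 129.4 149.9] 1.532522356249256e-05
30 7 [ -8. -12.  35.] [ 7. -8. 39.]
40 28 [ -4. -13.  40.] [15.  5. 50.]
50 39 [ -6. -13.  50.] [16.  5. 59.]
60 24 [ -7. -13.  60.] [14. -3. 70.]
70 18 [-26. -16.  70.] [29. -8. 80.]
80 75 [-33. -15.  80.] [35.  9. 90.]
90 58 [-47. -18.  90.] [ 40.  12. 100.]
100 96 [-52. -19. 100.] [ 52.  10. 110.]
110 83 [-57. -19. 110.] [ 61.   5. 120.]
120 155 [-61. -21. 120.] [ 62.  10. 130.]
130 104 [-19. -21. 130.] [ 52.   4. 140.]
140 83 [ -8. -21. 140.] [ 43.   8. 150.]
150 44 [ 23. -13. 150.] [ 39.   8. 160.]
160 87 [ -8. -39. 160.] [ 39.  29. 170.]
170 144 [-11. -39. 170.] [ 39.  25. 180.]
180 141 [-18. -38. 180.] [ 39.  27. 190.]
```

```bash
python3 -m inch '[{"twist":[0,0,-0.01],"offset":[-1,-6,0],"hand":0.1},{"twist":[0,0,-0.01],"offset":[-1,-6,0],"hand":0.1},{"twist":[0,0,-0.01],"offset":[-1,-6,0],"hand":0.1},{"twist":[0,0,-0.01],"offset":[-1,-6,10],"hand":0.1},{"twist":[0,0,-0.01],"offset":[-1,-6,20],"hand":0.1},{"twist":[0,0,-0.01],"offset":[-1,-6,35],"hand":0.1},{"twist":[0,0,-0.01],"offset":[-1,-6,50],"hand":0.1},{"twist":[0,0,-0.01],"offset":[-1,-6,65],"hand":0.1},{"twist":[0,0,-0.01],"offset":[-1,-6,80],"hand":0.1},{"twist":[0,0,-0.01],"offset":[-1,-6,90],"hand":0.1},{"twist":[0,0,-0.01],"offset":[-1,-6,90],"hand":0.1},{"twist":[0,0,-0.01],"offset":[-1,-6,90],"hand":0.1}]'; python3 tip.py | head -12
python3 - <<'E'
from h import *
p,d=optics.capture("scene")
q,d=optics.capture("top")
a=cv2.resize(p[110:250,210:350,::-1],(560,560),interpolation=cv2.INTER_CUBIC)
cv2.imwrite("pics/s3.png",a);
E
```

```text
clock: 4.05
tool_pos: [608.5, 135.3, 59.4]
tcp_rot: [1.0, -0.001, -0.001, 0.0]
force: [0.1, -0.1, 0.2]
gripper_width: 47.1
[609.  135.3  60.2] 46.932511425796555
-30 104 [-46. -80. -30.] [ 10.  11. -20.]
-20 120 [-45. -79. -20.] [  8.   4. -11.]
-10 30 [-57. -79. -10.] [ 8.  4. -0.]
0 24 [-83. -79.   1.] [ 8.  3. 10.]
10 72 [-90. -80.  11.] [ 7. -1. 20.]
20 20 [-86. -80.  20.] [ 5.  6. 24.]
30 14 [-26. -11.  34.] [29. 11. 40.]
40 42 [-28. -13.  41.] [37.  9. 50.]
50 49 [-37. -12.  50.] [38.  8. 60.]
60 34 [-38. -14.  61.] [37.  8. 70.]
70 39 [-46. -14.  70.] [50.  8. 80.]
```

View pics/s3.png

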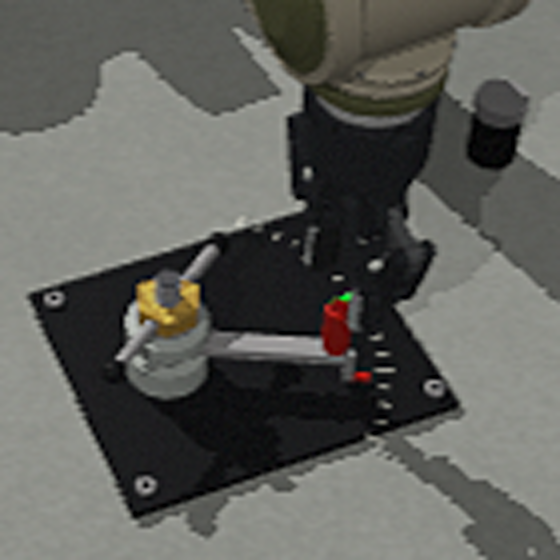

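The finger tips hang clearly above the post, about 34 mm higher than the reported TCP, and both depth and picture agree on that. I'll allow for it. Going down to a reported z of about 25 straddles the post and bar safely either way.

```bash
python3 -m inch '[{"twist":[0,0,0],"offset":[0,0,5],"hand":0.1},{"twist":[0,0,0],"offset":[0,0,12],"hand":0.1},{"twist":[0,0,0],"offset":[0,0,18],"hand":0.1},{"twist":[0,0,0],"offset":[0,0,24],"hand":0.1},{"twist":[0,0,0],"offset":[0,0,30],"hand":0.1},{"twist":[0,0,0],"offset":[0,0,35],"hand":0.1},{"twist":[0,0,0],"offset":[0,0,35],"hand":0.1}]'; python3 tip.py | sed -n 1,14p; python3 -m inch '[{"twist":[0,0,0],"offset":[0,0,0],"hand":-0.1},{"twist":[0,0,0],"offset":[0,0,0],"hand":-0.3},{"twist":[0,0,0],"offset":[0,0,0],"hand":-1},{"twist":[0,0,0],"offset":[0,0,0],"hand":-1},{"twist":[0,0,0],"offset":[0,0,0],"hand":-1},{"twist":[0,0,0],"offset":[0,0,0],"hand":-1}]' 25
python3 - <<'E'
from h import *
p,d=optics.capture("scene")
cv2.imwrite("pics/s4.png",cv2.resize(p[110:250,210:350,::-1],(560,560),interpolation=cv2.INTER_CUBIC))
E
```

```text
clock: 4.78
tool_pos: [608.1, 135.3, 23.5]
tcp_rot: [1.0, -0.001, -0.001, 0.0]
force: [-1.0, -0.0, 0.0]
gripper_width: 46.6
[608.4 135.4  24.2] 47.20804658198472
-30 928 [-89. -80. -30.] [ 90.  80. -20.]
-20 1495 [-90. -80. -20.] [ 85.  70. -10.]
-10 14 [-35. -79. -10.] [12. 21. -1.]
0 14 [-36. -80.   1.] [10.  8. 10.]
10 184 [-45. -79.  10.] [ 8. -1. 20.]
20 24 [-41. -80.  20.] [ 8. -2. 30.]
30 35 [-59. -80.  30.] [30.  8. 39.]
40 68 [-88. -78.  40.] [37. 10. 50.]
50 114 [-90. -80.  50.] [38.  6. 60.]
60 34 [-38. -13.  60.] [38.  6. 69.]
70 29 [-30. -14.  70.] [37.  5. 79.]
80 68 [-53. -16.  80.] [56. 10. 90.]
90 52 [-57. -14.  90.] [ 58.  10. 100.]
clock: 5.33
tool_pos: [608.7, 135.2, 25.3]
tcp_rot: [1.0, -0.0, 0.0, 0.0]
force: [-1.9, -1.0, 3.7]
gripper_width: 16.9
```

View pics/s4.png

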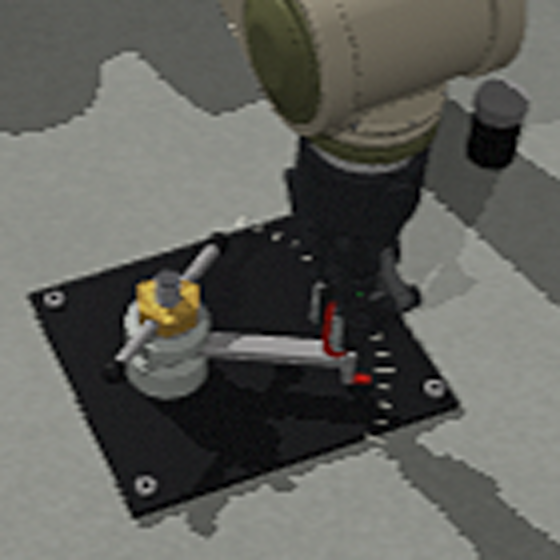

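```bash
python3 -m inch '[{"twist":[0,0,0],"offset":[-5,-3,0],"hand":-1},{"twist":[0,0,0],"offset":[-10,-5.5,0],"hand":-1},{"twist":[0,0,0],"offset":[-16,-8.5,0],"hand":-1},{"twist":[0,0,0],"offset":[-22,-10.5,0],"hand":-1},{"twist":[0,0,0],"offset":[-28,-12,0],"hand":-1},{"twist":[0,0,0],"offset":[-34.5,-13.5,0],"hand":-1},{"twist":[0,0,0],"offset":[-40,-14.5,0],"hand":-1},{"twist":[0,0,0],"offset":[-45,-15,0],"hand":-1},{"twist":[0,0,0],"offset":[-49,-15.5,0],"hand":-1},{"twist":[0,0,0],"offset":[-52,-15.5,0],"hand":-1},{"twist":[0,0,0],"offset":[-52,-15.5,0],"hand":-1},{"twist":[0,0,0],"offset":[-52,-15.5,0],"hand":-1}]'
python3 - <<'E'
from h import *
p,d=optics.capture("scene"); print(r.state()["tool_pos"],r.state()["force"])
R,G,B=[p[...,i].astype(int) for i in range(3)]
v,u=np.mgrid[:384,:512]; n=(u>220)&(u<340)&(v>150)&(v<260)
for nm,m in (("g",n&(G>130)&(R<110)),("r",n&(R>130)&(G<70))):
    print(nm,[(int(a),int(b)) for a,b in zip(u[m],v[m])][:60])
cv2.imwrite("pics/s5.png",cv2.resize(p[150:240,240:330,::-1],(540,540),interpolation=cv2.INTER_CUBIC))
E
```

```text
clock: 6.38
tool_pos: [556.1, 153.5, 25.3]
tcp_rot: [1.0, -0.0, 0.0, -0.002]
force: [1.4, 9.5, 4.5]
gripper_width: 17.1
[556.03125731 153.47748748  25.29851505] [1.07872277 9.70215771 4.18485579]
g [(300, 182), (301, 182), (296, 183), (297, 183), (298, 183), (299, 183), (300, 183), (301, 183), (302, 183), (295, 184), (296, 184), (297, 184), (298, 184), (299, 184), (300, 184), (301, 184), (302, 184), (303, 184), (297, 185), (298, 185), (299, 185), (300, 185), (301, 185), (302, 185), (303, 185), (297, 186), (298, 186), (299, 186), (300, 186), (301, 186), (302, 186), (297, 187), (298, 187), (299, 187), (295, 188), (296, 188)]
r [(287, 172), (288, 172), (287, 173), (288, 173), (294, 186), (295, 186)]
```

View pics/s5.png

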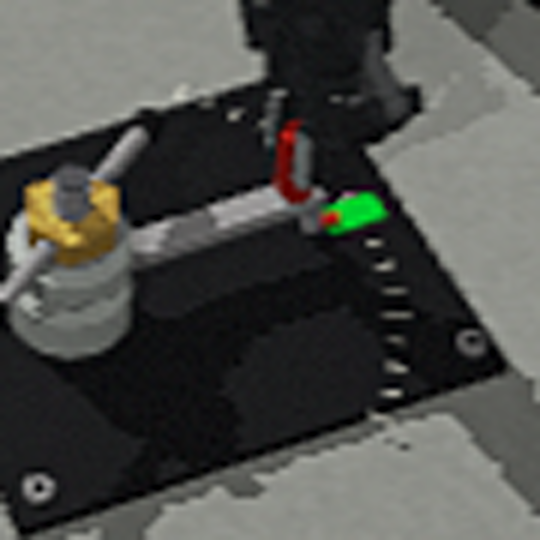

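The red tip sits at crop (330,218), on the inner end of the green mark. I'll release, rise and measure from above.

```bash
python3 -m inch '[{"twist":[0,0,0],"offset":[0,0,0],"hand":-0.5},{"twist":[0,0,0],"offset":[0,0,0],"hand":-0.3},{"twist":[0,0,0],"offset":[0,0,0],"hand":-0.2},{"twist":[0,0,0],"offset":[0,0,0],"hand":-0.2},{"twist":[0,0,0],"offset":[0,0,-15],"hand":-0.2},{"twist":[0,0,0],"offset":[0,0,-35],"hand":-0.2},{"twist":[0,0,0],"offset":[0,0,-60],"hand":-0.2},{"twist":[0,0,0],"offset":[0,0,-90],"hand":-0.2},{"twist":[0,0,0],"offset":[0,40,-100],"hand":-0.2},{"twist":[0,0,0],"offset":[0,80,-100],"hand":-0.2},{"twist":[0,0,0],"offset":[40,120,-100],"hand":-0.2},{"twist":[0,0,0],"offset":[60,140,-100],"hand":-0.2}]'
cat > chk.py <<'E'
from h import *
v,u=np.mgrid[:384,:512]; S=np.array([554.9,41])
for c in ("scene","top"):
    p,d=optics.capture(c); C=cloud(c,d); R,G,B=[p[...,i].astype(int) for i in range(3)]
    ok=(abs(C[...,0]-560)<80)&(C[...,1]>100)&(C[...,1]<220)
    for nm,m,z in (("green",ok&(G>1.6*R)&(G>90),8),("tip",ok&(R>1.8*G)&(R>80)&(C[...,2]<35),11),("post",ok&(R>1.8*G)&(R>80)&(C[...,2]>77),82)):
        if m.any():
            X=ray(c,[u[m].mean(),v[m].mean()],z); q=X[:2]-S; print(c,nm,m.sum(),X.round(1),"ang",np.degrees(np.arctan2(q[1],q[0])).round(2),"r",np.hypot(*q).round(1))
    cv2.imwrite(f"pics/chk_{c}.png",p[...,::-1])
E
python3 chk.py; python3 tip.py|head -1
```

```text
clock: 7.43
tool_pos: [615.0, 10.3, 125.5]
tcp_rot: [1.0, -0.001, -0.0, -0.0]
force: [2.1, 0.7, -0.1]
gripper_width: 34.5
scene green 42 [555.8 186.9   8. ] ang 89.65 r 145.9
scene tip 6 [539.1 177.6  11. ] ang 96.61 r 137.5
scene post 22 [558.  148.7  82. ] ang 88.33 r 107.7
top green 79 [557.4 187.1   8. ] ang 89.03 r 146.2
top tip 6 [563.  171.2  11. ] ang 86.43 r 130.5
top post 47 [557.6 150.1  82. ] ang 88.6 r 109.2
[616.4   9.6 124. ] 34.03803521908866
```

```bash
python3 -c "
import cv2,numpy as np
a=cv2.imread('pics/chk_scene.png')[165:215,255:325];b=cv2.imread('pics/chk_top.png')[175:235,160:244]
f=lambda x,w,h:cv2.resize(x,(w,h),interpolation=cv2.INTER_CUBIC)
cv2.imwrite('pics/c1.png',np.vstack([f(a,420,300),f(b,420,300)]))"
```

```text
(no output)
```

View pics/c1.png

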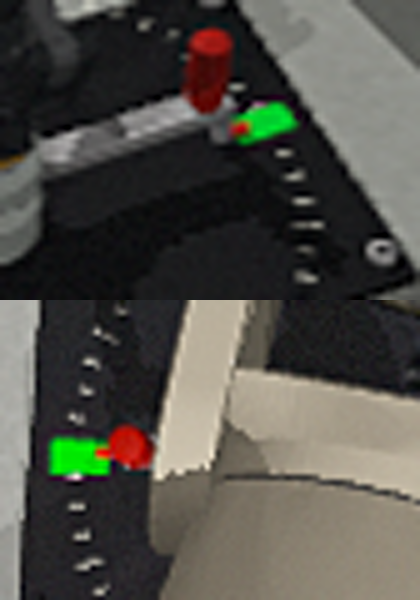

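The tip lies on the mark in both views: in the top crop the tip is at row 453 and the mark centre at row 456. Next is the nut. I'll shut the fingers, go to angle 0 at r = 46, and descend to a reported z of 18, which puts the real tips at about 53.

```bash
python3 -m inch '[{"twist":[0,0,0],"offset":[-5,-10,0],"hand":-1},{"twist":[0,0,0],"offset":[-10,-20,0],"hand":-1},{"twist":[0,0,0],"offset":[-15.5,-31.5,0],"hand":-1},{"twist":[0,0,0],"offset":[-15.5,-31.5,0],"hand":-1},{"twist":[0,0,0],"offset":[-15.5,-31.5,15],"hand":-1},{"twist":[0,0,0],"offset":[-15.5,-31.5,35],"hand":-1},{"twist":[0,0,0],"offset":[-15.5,-31.5,55],"hand":-1},{"twist":[0,0,0],"offset":[-15.5,-31.5,55],"hand":-1},{"twist":[0,0,0],"offset":[-15.5,-31.5,55],"hand":-1}]' 30; bash mv.sh 600.9 41 18 0; python3 tip.py | head -14
```

```text
clock: 8.33
tool_pos: [599.5, 44.2, 69.9]
tcp_rot: [1.0, 0.0, -0.001, -0.0]
force: [-0.2, 0.5, 1.2]
gripper_width: -0.1
([1.4, 3.2, 51.9], [-0.0, 0.001, 0.0])
[600.3  44.   70.9] -0.04700648847323528
-30 60 [-52. -31. -30.] [-21.  79. -20.]
-20 88 [-68. -32. -20.] [-19.  11. -10.]
-10 31 [-57. -65. -10.] [-7.  3. -0.]
0 159 [-66. -66.   0.] [-3. 13. 10.]
10 29 [-64. -60.  10.] [-6.  4. 19.]
20 36 [-53. -14.  20.] [-38.   2.  30.]
30 7 [-42. -12.  31.] [ 6. -2. 39.]
40 27 [ -5. -12.  41.] [15.  4. 50.]
50 23 [ -7. -13.  50.] [14.  4. 59.]
60 14 [ -7. -13.  60.] [14. -7. 68.]
70 10 [-27. -15.  71.] [ 14. -11.  80.]
80 56 [-38. -15.  80.] [36.  8. 90.]
90 34 [-44. -17.  91.] [ 43.   7. 100.]
```

```bash
python3 -m inch '[{"twist":[0,0,0],"offset":[0.5,3,10],"hand":-1},{"twist":[0,0,0],"offset":[0.5,3,20],"hand":-1},{"twist":[0,0,0],"offset":[0.5,3,30],"hand":-1},{"twist":[0,0,0],"offset":[0.5,3,40],"hand":-1},{"twist":[0,0,0],"offset":[0.5,3,48],"hand":-1},{"twist":[0,0,0],"offset":[0.5,3,53],"hand":-1},{"twist":[0,0,0],"offset":[0.5,3,53],"hand":-1}]'; python3 -m inch '[{"twist":[0,0,0],"offset":[-1.6,11.9,0],"hand":-1},{"twist":[0,0,0],"offset":[-6.2,23,0],"hand":-1},{"twist":[0,0,0],"offset":[-13.5,32.5,0],"hand":-1},{"twist":[0,0,0],"offset":[-23,39.8,0],"hand":-1},{"twist":[0,0,0],"offset":[-34.1,44.4,0],"hand":-1},{"twist":[0,0,0],"offset":[-46,46,0],"hand":-1},{"twist":[0,0,0],"offset":[-46,46,0],"hand":-1},{"twist":[0,0,0],"offset":[-46,46,0],"hand":-1}]'
cat > nut.py <<'E'
from h import *
S=np.array([554.9,41]); s=r.state(); t=s["tool_pos"]; q=t[:2]-S; print("tcp",t.round(1),"ang",np.degrees(np.arctan2(q[1],q[0])).round(1),"r",np.hypot(*q).round(1),"F",s["force"].round(1),s["clock"])
a=np.arctan2(q[1],q[0]); F=s["force"][:2]; print("tangential resist",(F@[-np.sin(a),np.cos(a)]).round(1),"radial",(F@[np.cos(a),np.sin(a)]).round(1))
for c in ("scene","top"):
    p,d=optics.capture(c); C=cloud(c,d); Q=C[(d>0)&(p.max(-1)-p.min(-1)<40)]
    e=Q[:,:2]-S; rr=np.hypot(*e.T); k=(rr>26)&(rr<74)&(Q[:,2]>62)&(Q[:,2]<90)
    k&=np.hypot(*(Q[:,:2]-t[:2]).T)>24
    if k.sum()<5: continue
    th=np.arctan2(e[k,1],e[k,0]); z=Q[k,2]; m=np.angle(np.exp(2j*th).mean())/2
    h,_=np.histogram(np.degrees(th),np.arange(-180,181,15)); print(c,k.sum(),"axis ang",np.degrees(m).round(1),"z90",np.percentile(z[rr[k]<54],[50,90]).round(1),{int(-180+15*i):int(x) for i,x in enumerate(h) if x})
E
python3 nut.py
```

```text
clock: 8.97
tool_pos: [600.0, 40.5, 15.5]
tcp_rot: [1.0, -0.0, -0.001, -0.0]
force: [0.4, -0.2, -0.2]
gripper_width: 0.1
clock: 9.63
tool_pos: [554.3, -6.4, 17.5]
tcp_rot: [1.0, -0.001, 0.0, 0.0]
force: [0.6, -0.2, -0.6]
gripper_width: -0.1
tcp [554.3  -6.4  17.5] ang -90.7 r 47.4 F [ 0.6 -0.2 -0.6] 9.6333
tangential resist 0.6 radial 0.2
scene 97 axis ang 63.3 z90 [73.9 76.9] {-135: 1, -120: 22, 45: 19, 60: 55}
top 43 axis ang 64.4 z90 [79.  79.3] {45: 5, 60: 38}
```

```bash
python3 -m inch '[{"twist":[0,0,0],"offset":[-11.9,-1.6,0],"hand":-1},{"twist":[0,0,0],"offset":[-23,-6.2,0],"hand":-1},{"twist":[0,0,0],"offset":[-32.5,-13.5,0],"hand":-1},{"twist":[0,0,0],"offset":[-39.8,-23,0],"hand":-1},{"twist":[0,0,0],"offset":[-44.4,-34.1,0],"hand":-1},{"twist":[0,0,0],"offset":[-46,-46,0],"hand":-1},{"twist":[0,0,0],"offset":[-44.4,-57.9,0],"hand":-1},{"twist":[0,0,0],"offset":[-39.8,-69,0],"hand":-1},{"twist":[0,0,0],"offset":[-32.5,-78.5,0],"hand":-1},{"twist":[0,0,0],"offset":[-23,-85.8,0],"hand":-1},{"twist":[0,0,0],"offset":[-11.9,-90.4,0],"hand":-1},{"twist":[0,0,0],"offset":[0,-92,0],"hand":-1}]'; python3 nut.py
```

```text
clock: 10.73
tool_pos: [554.8, 88.3, 16.5]
tcp_rot: [1.0, 0.0, -0.001, -0.0]
force: [-2.5, -0.3, -1.3]
gripper_width: 0.3
tcp [554.8  88.3  16.5] ang 90.1 r 47.3 F [-2.5 -0.3 -1.3] 10.7333
tangential resist 2.5 radial -0.3
scene 121 axis ang 63.9 z90 [71.1 73.7] {-135: 7, -120: 72, 45: 20, 60: 22}
top 89 axis ang 61.3 z90 [73.5 76.9] {-135: 34, -120: 55}
```

```bash
python3 -m inch '[{"twist":[0,0,0],"offset":[4,0.2,0],"hand":-1},{"twist":[0,0,0],"offset":[8,0.7,0],"hand":-1},{"twist":[0,0,0],"offset":[11.9,1.6,0],"hand":-1},{"twist":[0,0,0],"offset":[15.7,2.8,0],"hand":-1},{"twist":[0,0,0],"offset":[19.4,4.3,0],"hand":-1},{"twist":[0,0,0],"offset":[23,6.2,0],"hand":-1},{"twist":[0,0,0],"offset":[26.4,8.3,0],"hand":-1},{"twist":[0,0,0],"offset":[29.6,10.8,0],"hand":-1},{"twist":[0,0,0],"offset":[32.5,13.5,0],"hand":-1},{"twist":[0,0,0],"offset":[35.2,16.4,0],"hand":-1},{"twist":[0,0,0],"offset":[37.7,19.6,0],"hand":-1},{"twist":[0,0,0],"offset":[39.8,23,0],"hand":-1}]'; python3 nut.py
```

```text
clock: 11.83
tool_pos: [594.7, 63.1, 16.9]
tcp_rot: [1.0, -0.0, 0.0, -0.0]
force: [-0.7, 2.0, 0.4]
gripper_width: 0.1
tcp [594.7  63.1  16.9] ang 29.1 r 45.6 F [-0.7  2.   0.4] 11.8333
tangential resist 2.1 radial 0.4
scene 95 axis ang 9.9 z90 [70.9 73.3] {-180: 36, -165: 23, -15: 4, 0: 32}
```

```bash
python3 -m inch '[{"twist":[0,0,0],"offset":[1.9,3.6,0],"hand":-1},{"twist":[0,0,0],"offset":[3.4,7.3,0],"hand":-1},{"twist":[0,0,0],"offset":[4.6,11.1,0],"hand":-1},{"twist":[0,0,0],"offset":[5.5,15,0],"hand":-1},{"twist":[0,0,0],"offset":[6,19,0],"hand":-1},{"twist":[0,0,0],"offset":[6.2,23,0],"hand":-1},{"twist":[0,0,0],"offset":[6,27,0],"hand":-1},{"twist":[0,0,0],"offset":[5.5,31,0],"hand":-1}]'; python3 nut.py
```

```text
clock: 12.6
tool_pos: [598.7, 35.8, 16.8]
tcp_rot: [1.0, -0.0, -0.001, -0.003]
force: [-0.9, 20.2, 3.1]
gripper_width: 0.3
tcp [598.7  35.8  16.8] ang -6.8 r 44.1 F [-0.9 20.2  3.1] 12.6
tangential resist 20.0 radial -3.3Traceback (most recent call last):
  File "nut.py", line 10, in <module>
    h,_=np.histogram(np.degrees(th),np.arange(-180,181,15)); print(c,k.sum(),"axis ang",np.degrees(m).round(1),"z90",np.percentile(z[rr[k]<54],[50,90]).round(1),{int(-180+15*i):int(x) for i,x in enumerate(h) if x})
                                                                                                                     ~~~~~~~~~~~~~^^^^^^^^^^^^^^^^^^^^^
    return _quantile_unchecked(
        a, q, axis, out, overwrite_input, method, keepdims, weights)
    return _ureduce(a,
                    func=_quantile_ureduce_func,
    ...<5 lines>...
                    overwrite_input=overwrite_input,
                    method=method)
    r = func(a, **kwargs)
    result = _quantile(arr,
                       quantiles=q,
    ...<2 lines>...
                       out=out,
                       weights=wgt)
    slices_having_nans = np.isnan(arr[-1, ...])
                                  ~~~^^^^^^^^^
IndexError: index -1 is out of bounds for axis 0 with size 0
```

Contact: tangential force has risen from 2 N to 20 N, so the nip has begun. I'll push slightly further and watch the angle against the force.

```bash
python3 -m inch '[{"twist":[0,0,0],"offset":[0,1,0],"hand":-1},{"twist":[0,0,0],"offset":[0,2,0],"hand":-1},{"twist":[0,0,0],"offset":[0,2,0],"hand":-1},{"twist":[0,0,0],"offset":[0,2,0],"hand":-1}]'; python3 -m inch '[{"twist":[0,0,0],"offset":[0,1,0],"hand":-1},{"twist":[0,0,0],"offset":[0,2,0],"hand":-1},{"twist":[0,0,0],"offset":[0,2,0],"hand":-1},{"twist":[0,0,0],"offset":[0,2,0],"hand":-1}]'
```

```text
clock: 12.98
tool_pos: [598.9, 35.0, 16.9]
tcp_rot: [1.0, -0.0, -0.001, -0.004]
force: [-3.2, 23.2, 1.5]
gripper_width: 0.2
clock: 13.32
tool_pos: [598.8, 34.4, 16.8]
tcp_rot: [1.0, -0.0, -0.001, -0.005]
force: [-2.7, 30.9, 2.6]
gripper_width: 0.2
```

```bash
for i in 1 2 3 ; do :; done; python3 -m inch '[{"twist":[0,0,0],"offset":[0,-2,0],"hand":-1},{"twist":[0,0,0],"offset":[0,-4,0],"hand":-1},{"twist":[0,0,0],"offset":[0,-4,0],"hand":-1},{"twist":[0,0,0],"offset":[0,-4,0],"hand":-1}]';  python3 -m inch '[{"twist":[0,0,0],"offset":[0,-2,0],"hand":-1},{"twist":[0,0,0],"offset":[0,-4,0],"hand":-1},{"twist":[0,0,0],"offset":[0,-4,0],"hand":-1},{"twist":[0,0,0],"offset":[0,-4,0],"hand":-1}]'; python3 -m inch '[{"twist":[0,0,0],"offset":[0,-2,0],"hand":-1},{"twist":[0,0,0],"offset":[0,-4,0],"hand":-1},{"twist":[0,0,0],"offset":[0,-4,0],"hand":-1},{"twist":[0,0,0],"offset":[0,-4,0],"hand":-1}]'
```

```text
clock: 13.65
tool_pos: [599.1, 35.4, 16.9]
tcp_rot: [1.0, -0.0, -0.001, -0.002]
force: [-3.0, 15.9, 1.9]
gripper_width: -0.2
clock: 13.98
tool_pos: [600.0, 36.8, 17.1]
tcp_rot: [1.0, -0.0, 0.0, -0.0]
force: [0.1, 5.4, 1.2]
gripper_width: 0.3
clock: 14.32
tool_pos: [600.4, 40.2, 17.1]
tcp_rot: [1.0, -0.001, 0.001, 0.0]
force: [1.8, 2.6, 0.7]
gripper_width: 0.1
```

```bash
python3 -m inch '[{"twist":[0,0,0],"offset":[0,-5,0],"hand":-1},{"twist":[0,0,0],"offset":[2,-10,0],"hand":-1},{"twist":[0,0,0],"offset":[2,-10,-15],"hand":-1},{"twist":[0,0,0],"offset":[2,-10,-35],"hand":-1},{"twist":[0,0,0],"offset":[2,-10,-60],"hand":-1},{"twist":[0,0,0],"offset":[2,-10,-90],"hand":-1},{"twist":[0,0,0],"offset":[2,-10,-120],"hand":-1},{"twist":[0,0,0],"offset":[-30,-10,-150],"hand":-1},{"twist":[0,30,0],"offset":[-60,30,-150],"hand":-1}]' >/dev/null; python3 -m inch '[{"twist":[0,0,0],"offset":[-20,35,-10],"hand":-1},{"twist":[0,0,0],"offset":[-40,70,-20],"hand":-1},{"twist":[0,0,0],"offset":[-60,105,-30],"hand":-1},{"twist":[0,0,0],"offset":[-80,140,-30],"hand":-1},{"twist":[0,0,0],"offset":[-100,175,-30],"hand":-1},{"twist":[0,0,0],"offset":[-120,210,-30],"hand":-1},{"twist":[0,0,0],"offset":[-120,210,-30],"hand":-1},{"twist":[0,0,0],"offset":[-120,210,-30],"hand":-1}]'; python3 nut.py; python3 chk.py
```

```text
clock: 15.73
tool_pos: [429.4, -193.3, 211.5]
tcp_rot: [0.998, -0.002, -0.063, -0.0]
force: [0.0, 0.4, -0.2]
gripper_width: 0.2
tcp [ 429.4 -193.3  211.5] ang -118.2 r 265.8 F [ 0.   0.4 -0.2] 15.7333
tangential resist -0.2 radial -0.3
scene 112 axis ang -17.7 z90 [70.7 72.6] {-60: 1, -30: 58, -15: 6, 150: 18, 165: 29}
top 174 axis ang -16.4 z90 [72.5 74.6] {-135: 1, -30: 58, -15: 26, 45: 1, 150: 51, 165: 37}
scene green 44 [555.6 187.5   8. ] ang 89.72 r 146.5
scene tip 7 [534.2 180.1  11. ] ang 98.44 r 140.7
scene post 29 [558.8 147.3  82. ] ang 87.9 r 106.4
top green 78 [557.3 187.2   8. ] ang 89.06 r 146.3
top tip 7 [564.4 169.1  11. ] ang 85.78 r 128.5
top post 44 [557.9 150.6  82. ] ang 88.44 r 109.6
```

```bash
python3 -c "
import cv2,numpy as np
a=cv2.imread('pics/chk_scene.png')[160:240,220:332];b=cv2.imread('pics/chk_top.png')[160:240,160:272]
f=lambda x:cv2.resize(x,(420,300),interpolation=cv2.INTER_CUBIC)
cv2.imwrite('pics/c2.png',np.vstack([f(a),f(b)]))"
```

```text
(no output)
```

View pics/c2.png

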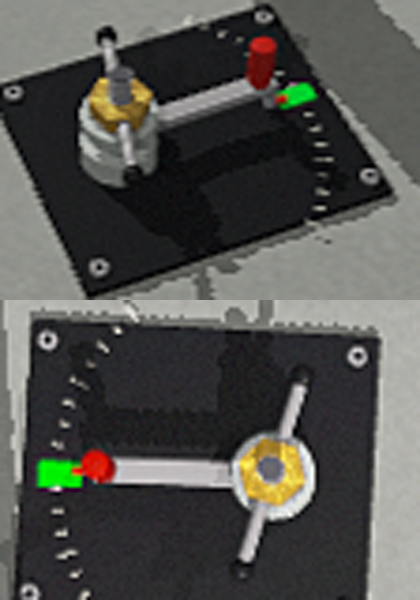

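The tip (lower crop, 80,470) lies inside the green mark (centre row 473), and the nut is seated on the housing with the arm well clear. I'm handing it in.

```bash
python3 -c "
from bench import r
print(r.finish_job(), r.state()['clock'])"
```

```text
the job is handed in; nothing more can be done
the job is handed in; nothing more can be done
```

The pointer is on the green mark and the jam nut is locked against the housing. I handed the job in at about 16 s of the 67 s.

- **Pointer:** I gripped the red post, swung it round its arc and let go before touching the nut. In the last pictures the tip lies inside the mark, about 1.5 mm clockwise of its centre line. The post measured 88.4° against 89.1° for the mark. The first check, before the nut was turned, gave 88.6°, so the pointer held within measuring error.
- **Nut:** I ran it down about 0.9 turn with the shut fingers, at about 2 N, until it met the housing. I then pushed it to about 31 N at 45 mm from the axis. Tight needs about 10 N at 50 mm.
- **Tightness:** The nip angle was not measured directly. As I eased off, the spoke followed the finger back a few millimetres, which fits springing back to about 0.25.
- **Bystanders:** The gripper worked only at the adjuster, so the bottle, slide box and lens case should be untouched. I took no separate final measurement of them.

Things that disagreed or went wrong:
- **Tool height:** The fingertips showed about 35 mm above the reported tool position in the camera depth. I trusted the cameras, and the grip on the post bore that out.
- **Mistyped row:** One row during the final retreat tilted the tool about 7° in free air. It touched nothing.
- **Pointer tip:** The tip's own position was too noisy to use, with only 6–7 pixels, so I relied on the post angle and the pictures.

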